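# File a burr flush with forward strokes

## Task

Take the file by its wooden grip from the board and work the brass-coloured burr on the plate in the vise down until it lies flush and fully home in its notch, with three or more forward strokes (away from the vise's screw handle). Lean on the file with about one kilogram's weight, never anywhere near two, sweep each stroke from the front part of the file well through to its rear part, and on every return lift the file a good centimetre clear instead of dragging it back. Then lay the file flat on the board again and leave it there, without disturbing the other things or pushing on the vise with the gripper.

Things in the scene. Friction and masses are not known exactly. Their poses are not given: they have to be found in the camera images.
- file: Flat hand file, loose, about 0.25 kg: dark steel blade 180 x 24 x 6 mm, ends alike, with an upright wooden grip block over its middle, 84 mm long, 26 mm wide, sides 10 to 54 mm above the blade's underside. Origin: centre of the blade's underside; x along the blade (at first roughly away from the robot), z up. Take it from above across the 26 mm, 34 mm above the underside, firmly (about 50 N).
- board: Grey-brown offcut board fixed flat on the table, 70 x 190 x 19 mm, on which the file lies at the start and must lie at the end. Origin: centre of its underside; its long side is its y axis, the top is 19 mm above the origin.
- vise: Small blue bench vise fixed to the table, base 150 x 100 mm, jaws 75 mm high, screw handle on its -x side reaching 101 mm from the centre. Origin: centre of the underside; x is the forward filing direction, from the screw handle to the far jaw. An upright steel plate, 8 mm thick, 84 mm wide along y, stands in the jaws at x = 0; the burr sits in a 48 mm wide notch in the middle of its top edge.
- edge (a point): Point fixed to the vise, 100 mm above its underside over the middle of the plate; axes as the vise's. The plate's top edge is NOT exactly there: it stands 0 to 12 mm higher, different each time, and must be found by touch. The plate sits in rubber and gives by 1 mm per 5 N downwards.
- burr (a joint): Brass-coloured burr, 47 mm long (y), 8 mm thick; travel in m. At 0 it overhangs the plate by 5.8 mm on the -x side and stands 1.6 mm proud of its top edge; at 0.006 it is home, flush, against a stop. It moves forwards and down at 15 degrees, stiff and slow: about 1 mm in a second, only while the file is pushed forwards over it under about 10 N; not below about 6 N, nor by pressing alone.
- plate (a joint): Give of the plate in its rubber along the vise's x, in m (1 mm per 2.5 N): positive while the file drags it forwards, negative while it is dragged backwards, 0 when free.
- tape_measure: Yellow tape measure, 68 x 102 x 36 mm, loose bystander. Origin on its underside.
- pliers: Red-handled pliers lying flat, 55 x 175 x 12 mm, loose bystander. Origin on the underside.
- mug: Cream mug, 87 x 117 x 91 mm, loose bystander. Origin on its underside.

How it is judged (in metres and radians):
On the way, in this order (a step that is already met when the one before it is completed fails the run):
1. the file is taken off the board (height (world z) of file above 0.06 m and contact force between file and board below 0.05 N and contact force between file and the fingers above 1 N), for 0.1 s.
2. first stroke: the front part of the file bears on the burr with 4 to 18 N (file's middle 15 mm or more behind the plate, file along the stroke within 0.35 rad) (contact force between file and vise between 4 and 18 N and x of file in the frame of edge below -0.015 m and angle between the x axis of file and the x axis of vise, either way round below 0.35 rad), for 0.05 s.
3. first stroke: still bearing with 4 to 18 N, the file's middle has passed 15 mm or more beyond the plate (contact force between file and vise between 4 and 18 N and x of file in the frame of edge above 0.015 m and angle between the x axis of file and the x axis of vise, either way round below 0.35 rad), for 0.05 s.
4. the file is lifted clear and brought back behind the plate (contact force between file and vise below 0.05 N and x of file in the frame of edge below -0.015 m and z of file in the frame of edge above 0.009 m), for 0.1 s.
5. second stroke: the front part of the file bears on the burr with 4 to 18 N (file's middle 15 mm or more behind the plate, file along the stroke within 0.35 rad) (all of step 2), for 0.05 s.
6. second stroke: still bearing with 4 to 18 N, the file's middle has passed 15 mm or more beyond the plate (all of step 3), for 0.05 s.
7. the file is lifted clear and brought back behind the plate (all of step 4), for 0.1 s.
8. third stroke: the front part of the file bears on the burr with 4 to 18 N (file's middle 15 mm or more behind the plate, file along the stroke within 0.35 rad) (all of step 5), for 0.05 s.
9. third stroke: still bearing with 4 to 18 N, the file's middle has passed 15 mm or more beyond the plate (all of step 6), for 0.05 s.
At the end, for the whole second after the job is handed in: The burr is home to within 0.8 mm of travel (joint burr above 0.0052); the file lies flat (within 0.08 rad) and at rest on the board, its middle within 40 mm of the board's middle (value of joint burr above 0.0052 m and angle between file's own z axis and vertical below 0.08 rad and horizontal distance between file and board below 0.04 m and z of file in the frame of board below 0.023 m and contact force between file and board above 0.5 N and linear speed of file below 0.02 m/s); the robot touches nothing.
It fails at once if the file presses on the vise, plate or burr with more than 18 N (contact force between file and vise above 18 N).
It fails at once if the file is dragged back over the plate under load (joint plate below -1.2 mm) (value of joint plate below -0.0012 m).
It fails at once if the fingers push on the vise, plate or burr with more than 3 N (contact force between the fingers and vise above 3 N).
It fails at once if the tape measure, pliers or mug is moved more than 30 mm (distance of any of tape_measure, pliers, mug from where it was at the start of the episode above 0.03 m).
It also fails if it takes over 72 s, if anything falls off the work surface, if the arm or the gripper's body presses on something with over 40 N, if the wrist force passes 120 N, or if a joint passes its speed limit or range.

## Robot

A 7-joint arm with a two-finger parallel gripper is mounted at the origin on a cart in front of the work surface, level with it; the furniture and walls round the work are solid. World frame = base frame: x ahead of the robot, y to its left, z up, the work surface at z = 0. Lengths are in mm, angles in rad, forces in N, time in s.
With the tool pointing down it reaches from about 350 to 900 mm from the base axis. Payload 7.2 kg.
Tool frame: the origin (TCP) lies between the finger pads; the fingertips stand ctrl.tips_ahead ahead of it and the grasp point (between the pads) is the TCP (ctrl.tips_ahead is the distance from the TCP to the fingertips, in mm); z points along the fingers, y is the line along which they close (so a half turn about z gives the same grasp; the last joint's range is limited). The gripper opens to 88 mm and grips with 3 to 60 N. Pads are 20 mm wide; open, the fingers measure 115 mm over their backs; the gripper's body (75 mm by 178 mm) begins 61 mm behind the grasp point.
Start: joints at [-1.388, 0.411, -0.013, 1.596, 0.006, 1.134, -0.082], TCP at [155.121, 605.447, 241.653] pointing down, gripper open.
Joint ranges: [-2.95, 2.95], [-0.29, 1.99], [-1.47, 1.44], [0.14, 2.54], [-1.03, 4.17], [0.13, 1.85], [-2.86, 2.86]. Speed limits (rad/s): [2.39, 2.39, 3.01, 3.01, 3.14, 3.14, 3.14].

## Interface

Orientations are given as a unit quaternion [w, x, y, z].
In Python, from workcell import ctrl gives the robot as it stands.
- The arm moves only by the tool arm_command, never from a script. Its argument "steps" is a list of rows, each a list of 6 numbers: the shift along the world's x, y, z in units of 0.08 m (1.0 is 0.08 m), then the turn, a rotation vector about the world's x, y, z in units of 45 degrees (1.0 is 45 degrees). A call has 1 to 12 rows; each row is the pose to reach, as a shift and turn from the pose commanded when the call began; what a row does not reach only later rows make up. A row lasts 1/8 s, in which the tool goes at most 62.5 mm and 10.7 degrees, less where a joint would pass 70% of its speed; a pose out of reach is approached as far as the arm can. A call with a number of a shift or a turn outside -1 to 1 is refused whole. A call with a gripper value outside its range is refused whole. "claw" is the closure, from 0 (fully open) to 1 (shut), set as the call begins (left out, the last holds). The fingers move at their own pace and stop on an object; the grip force is fixed at half the most. Time passes only in rows, so rows that repeat a pose let the fingers close. It gives the time, the measured TCP pose, the force, the opening and the grip force at its end, in the units of the state.
- ctrl.read_state(): the state, without advancing time (a new reading comes with each control period).
- ctrl.read_camera(name): name is "scene" or "top" or "wrist"; returns (picture, depth): 480x640x3 uint8, red, green, blue; 480x640 float32, mm along the optical axis (not along the pixel's ray), 0 where there is no reading.
- ctrl.camera_model(name): a dict with "vertical_fov" (degrees; the focal length in pixels is half the picture's height over the tangent of half this angle, whatever the lens; pixels are square), "cx", "cy" (the principal point, pixels), "R" (3x3) and "t" (3): a world point X has camera coordinates R X + t; the wrist camera has in their place "mount" (4x4, takes a point from camera to tool coordinates, whose origin is the TCP and whose axes are the flange's). Camera axes: x right, y down, z forward; pixel columns grow to the right and rows downward; lengths in mm; the calibration is good to about 2 mm. The wrist camera is an equidistant fisheye: a pixel r from the principal point sees the ray r / f radians off the axis. A picture is of the moment at which its call begins: read the wrist's pose just before it. camera_model takes no time and is no camera call.
- ctrl.sign_off(): hands the job in; it is judged then, once.
Trained networks look in the newest picture that a camera, given by its name, has taken for a name from the list of things; names that differ only in an ending like _2 or _b are one class to them, and where a whole thing is asked for, a point or a joint stands for the part that bears it (a point fixed in the world has none). Each returns a list of dicts, best first, with "confidence" (0 to 1); they miss things now and then, are a little off and sometimes report something else, mostly with a low value. They report only what shows in the picture. A call takes as long as a camera call.
- ctrl.outline_of(thing, camera): "pixels" (480x640 bool, what is visible of it) and "box" ([left, top, width, height] in pixels, round what is visible of it).
The state is a dict: "time": time; "joints": joint angles; "joint_vel": joint speeds; "joint_torque": joint torques, N m; "position": TCP position; "tcp_rot": TCP orientation; "contact_force": force on the tool from outside, world axes, zero at the start; "ft_torque": the same for the moment, N m; "grip_width": opening from 0.0 (shut) to 1.0 (fully open); "grasp_force": force on a finger pad.
Only numpy, scipy, OpenCV 4.12 (cv2) and the standard library are available. Lean on these libraries where they do the work, as an engineer would, in place of code of your own. Each camera call takes 0.05 s, during which the arm holds its last target. There are 200 camera calls.

## Working session

There is one attempt and no reset: what is moved stays moved. The work goes in short steps, Python scripts to look and compute and a tool call to move; the robot and the scene stay as the last step left them, time stands still between calls to the robot, and variables do not carry over. Pictures are saved under pics/ and viewed, at most 10 in all, crops included, and the job is handed in when it is done.

Besides the shell and the picture viewer there is one more tool, called after "Request:" as name([rows], argument=value, ...), one row to a line, values as JSON. arm_command: Moves the arm, as the interface text tells. Its arguments: {"type":"object","properties":{"steps":{"type":"array","items":{"type":"array","items":{"type":"number"}}},"claw":{"type":"number"}},"required":["steps"]}

```bash
mkdir -p pics; cat > h.py <<'E'
import numpy as np, cv2
from workcell import ctrl
def cloud(cam, d):
    m=ctrl.camera_model(cam); f=240/np.tan(np.radians(m["vertical_fov"])/2)
    v,u=np.mgrid[:480,:640]
    P=np.stack([(u-m["cx"])/f*d,(v-m["cy"])/f*d,d],-1)
    return (P-np.array(m["t"]))@np.array(m["R"])
E
python3 - <<'E'
from h import *
s=ctrl.read_state();print(s["time"],s["position"],s["tcp_rot"],s["contact_force"],s["grip_width"],ctrl.tips_ahead)
for c in("top","scene"):
    im,d=ctrl.read_camera(c); cv2.imwrite(f"pics/{c}0.png",im[:,:,::-1]); W=cloud(c,d)
    for t in("file","board","vise","tape_measure","pliers","mug"):
        for o in ctrl.outline_of(t,c)[:1]:
            p=W[o["pixels"]&(d>0)]
            r=cv2.minAreaRect(p[:,:2].astype(np.float32))
            zt=np.percentile(p[:,2],[2,50,98])
            print(c,t,round(o["confidence"],2),o["box"],np.round(zt),np.round(r[0]),np.round(r[1]),round(r[2],1))
            np.save(f"{c}_{t}.npy",p)
E
```

```text
0.0 [155.01302394 604.95961762 240.82162958] [-5.96855465e-05  1.25060656e-01  9.92148769e-01 -8.06087776e-04] [ 0.90895607 -0.64073046 -0.34056134] 1.0000895598274016 19.0
top file 0.8 [229.5, 234.3, 17.5, 72.4] [20. 45. 78.] [534. 246.] [180.  27.] 0.8
top board 0.63 [231.7, 234.8, 30.5, 76.9] [ 4. 18. 25.] [530. 235.] [ 72. 190.] 87.6
top vise 0.69 [342.7, 217.7, 41.1, 73.6] [  7.  47. 110.] [564. -71.] [100. 180.] 88.2
top tape_measure 0.71 [270.8, 171.9, 28.8, 26.5] [15. 35. 43.] [740. 132.] [69. 76.] 5.8
top pliers 0.95 [445.4, 269.6, 59.6, 47.7] [-3. 10. 18.] [ 471. -361.] [ 58. 180.] 28.6
top mug 0.82 [135.2, 208.2, 42.3, 45.5] [20. 56. 93.] [624. 441.] [ 87. 106.] 65.5
scene file 0.73 [220.6, 216.1, 57.5, 34.4] [19. 42. 75.] [534. 241.] [172.  62.] 14.2
scene board 0.68 [213.1, 227.1, 74.7, 40.7] [ 1. 17. 23.] [528. 231.] [ 76. 191.] 86.1
scene vise 0.7 [285.8, 263.4, 83.7, 68.6] [  5.  46. 109.] [569. -48.] [190. 157.] 0.1
scene tape_measure 0.91 [325.3, 219.2, 28.2, 31.3] [ 2. 33. 40.] [728. 121.] [109.  80.] 48.7
scene pliers 0.85 [328.2, 389.6, 88.1, 49.6] [ 0. 10. 15.] [ 473. -359.] [ 64. 176.] 25.9
scene mug 0.94 [226.0, 163.8, 37.3, 39.0] [-738.   57.   91.] [ 905. 1056.] [1454.  199.] 61.6
```

```bash
python3 - <<'E'
import cv2,numpy as np
a=cv2.imread("pics/top0.png")[150:350,120:520]; b=cv2.imread("pics/scene0.png")[140:460,190:450]
cv2.imwrite("pics/top1.png",cv2.resize(a,None,fx=2,fy=2,interpolation=2)); 
a=cv2.resize(cv2.imread("pics/top0.png")[205:305,320:400],None,fx=5,fy=5,interpolation=2);b=cv2.resize(cv2.imread("pics/scene0.png")[250:350,270:380],None,fx=5,fy=5,interpolation=2)
cv2.imwrite("pics/m.png",np.hstack([a,b])[:, :800])
E
python3 - <<'E'
from h import *
p=np.load("top_vise.npy")
q=np.load("scene_vise.npy")
for n,p in(("t",p),("s",q)):
  h=p[p[:,2]>92]; print(n,"plate",len(h),np.round(np.median(h,0),1),cv2.minAreaRect(h[:,:2].astype(np.float32)),np.round(np.percentile(h[:,2],[50,90,98]),1))
  h=p[(p[:,2]>60)&(p[:,2]<85)]; print("jaws",len(h),cv2.minAreaRect(h[:,:2].astype(np.float32)))
  h=p[(p[:,2]<35)&(p[:,2]>4)]; print("base",len(h),cv2.minAreaRect(h[:,:2].astype(np.float32)))
for c in("top","scene"):
  f=np.load(c+"_file.npy"); g=f[f[:,2]>48]; print("grip",len(g),np.median(g,0),cv2.minAreaRect(g[:,:2].astype(np.float32)),np.percentile(g[:,2],[50,90]))
  g=f[f[:,2]<35];print("blade",cv2.minAreaRect(g[:,:2].astype(np.float32)),np.median(g,0))
E
```

```text
t plate 176 [574.7 -71.8 108.2] ((573.7422485351562, -70.98957824707031), (81.70085906982422, 12.42824935913086), 88.54046630859375) [108.2 112.5 114. ]
jaws 867 ((572.8860473632812, -70.42791748046875), (90.76170349121094, 75.99055480957031), 88.83739471435547)
base 846 ((576.2628784179688, -71.57013702392578), (100.32783508300781, 148.26516723632812), 88.38971710205078)
s plate 203 [574.4 -80.2 106.3] ((574.9564819335938, -72.53075408935547), (87.91234588623047, 15.825087547302246), 87.82488250732422) [106.3 111.2 112.4]
jaws 812 ((576.3336181640625, -73.69297790527344), (94.89021301269531, 73.6610336303711), 87.96283721923828)
base 1040 ((576.059814453125, -77.3463134765625), (102.48770141601562, 150.33352661132812), 85.36322784423828)
grip 385 [533.2717524  244.50006192  72.03061739] ((533.0941162109375, 245.9011688232422), (83.01824188232422, 26.8640193939209), 1.197042465209961) [72.03061739 76.46195907]
blade ((533.4844970703125, 245.95367431640625), (24.226408004760742, 179.95358276367188), 89.87405395507812) [504.0460921 244.8871553  25.8176581]
grip 384 [530.15724559 234.23706673  67.90093991] ((532.5366821289062, 243.31484985351562), (33.476600646972656, 82.79832458496094), 89.25050354003906) [67.90093991 74.17788284]
blade ((534.09521484375, 241.17404174804688), (172.37631225585938, 61.796043395996094), 14.20911979675293) [526.40337058 236.37958895  25.14840855]
```

View pics/top1.png

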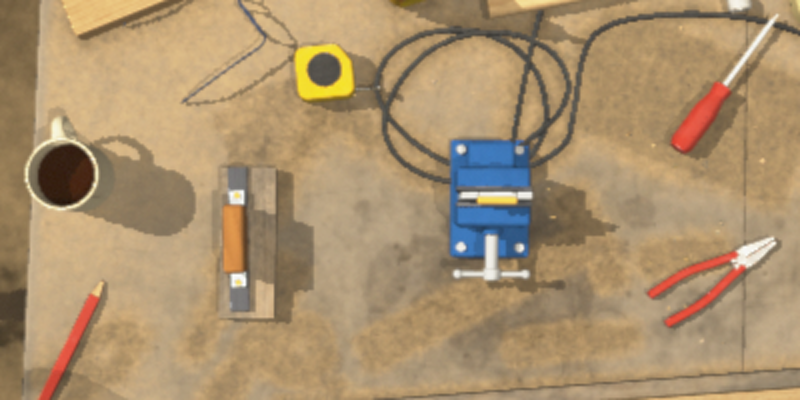

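View pics/m.png

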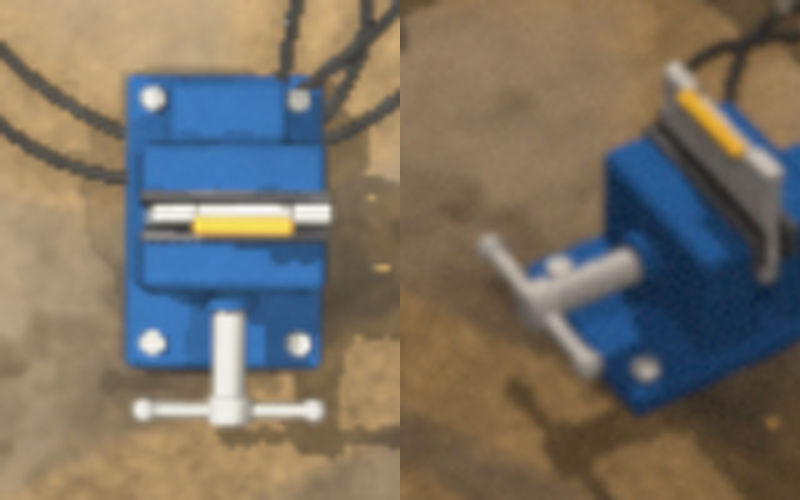

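Top view: the vise handle points at the robot, so filing runs along world +x (about −1.6°). The file grip is at about (533, 245), the plate at about (575, −71.5), and nothing blocks the way to either. Next I move above the file.

Request:
arm_command([
  [0.3,-0.3,-0.1,0,0,0.06],
  [0.6,-0.6,-0.2,0,0,0.12],
  [0.945,-0.9,-0.3,0,0,0.17],
], claw=0)

```text
time: 1.08
position: [231.1, 532.8, 217.5]
tcp_rot: [0.0, 0.058, 0.998, 0.0]
contact_force: [0.8, 0.9, -0.1]
grip_width: 1.003
grasp_force: 0.0
```

Request:
arm_command([
  [0.3,-0.3,-0.1,0,0,0.06],
  [0.6,-0.6,-0.2,0,0,0.12],
  [0.945,-0.9,-0.3,0,0,0.166],
])

```text
time: 1.45
position: [306.9, 460.8, 193.6]
tcp_rot: [0.0, -0.007, 1.0, 0.0]
contact_force: [0.2, -0.1, -0.8]
grip_width: 0.997
grasp_force: 0.0
```

Request:
arm_command([
  [0.3,-0.3,-0.1,0,0,0],
  [0.6,-0.6,-0.2,0,0,0],
  [0.945,-0.9,-0.3,0,0,0],
])

```text
time: 1.82
position: [382.6, 388.8, 169.6]
tcp_rot: [0.0, -0.007, 1.0, 0.0]
contact_force: [0.0, 0.9, -0.4]
grip_width: 1.001
grasp_force: 0.0
```

Request:
arm_command([
  [0.3,-0.3,-0.1,0,0,0],
  [0.6,-0.6,-0.2,0,0,0],
  [0.945,-0.9,-0.3,0,0,0],
])

```text
time: 2.2
position: [458.2, 316.8, 145.6]
tcp_rot: [0.0, -0.007, 1.0, 0.0]
contact_force: [0.2, 0.6, -0.6]
grip_width: 1.0
grasp_force: 0.0
```

Request:
arm_command([
  [0.3,-0.3,-0.1,0,0,0],
  [0.6,-0.6,-0.2,0,0,0],
  [0.945,-0.9,-0.3,0,0,0],
  [0.945,-0.9,-0.3,0,0,0],
  [0.945,-0.9,-0.3,0,0,0],
  [0.945,-0.9,-0.3,0,0,0],
])

```text
time: 2.95
position: [532.4, 246.8, 121.9]
tcp_rot: [-0.0, -0.007, 1.0, 0.0]
contact_force: [0.5, 0.0, 0.7]
grip_width: 0.999
grasp_force: 0.0
```

```bash
python3 - <<'E'
from h import *
s=ctrl.read_state();print(s)
im,d=ctrl.read_camera("wrist"); cv2.imwrite("pics/w1.png",im[:,:,::-1])
print({k:np.round(v,3).tolist() for k,v in ctrl.camera_model("wrist").items() if not isinstance(v,str)})
E
```

```text
{'time': 2.95, 'joints': array([-0.5797095 ,  0.47304904,  0.08469221,  1.81787296, -0.05216856,
        0.85247311,  1.11585292]), 'joint_vel': array([-0.00274087, -0.00370913,  0.00480933, -0.00055006,  0.00260569,
       -0.00110996,  0.0023559 ]), 'joint_torque': array([ 4.85091247e-01, -5.73920524e+01,  2.37646177e+00, -2.40961289e+01,
        1.44545615e-02,  7.25266314e-02, -6.79840799e-03]), 'position': array([532.37536779, 246.7824782 , 121.91918661]), 'tcp_rot': array([-2.82404755e-05, -7.49934088e-03,  9.99971801e-01,  3.94817992e-04]), 'contact_force': array([0.4749497 , 0.04126859, 0.71138778]), 'ft_torque': array([ 0.05296962,  0.00057084, -0.08088797]), 'grasp_force': 0.0, 'grip_width': 0.9987352729268568}
{'vertical_fov': 65.706, 'cx': 317.603, 'cy': 235.347, 'mount': [[0.0, -0.97, -0.244, 65.74], [1.0, 0.001, -0.0, -0.585], [0.0, -0.244, 0.97, -144.292], [0.0, 0.0, 0.0, 1.0]]}
```

View pics/w1.png

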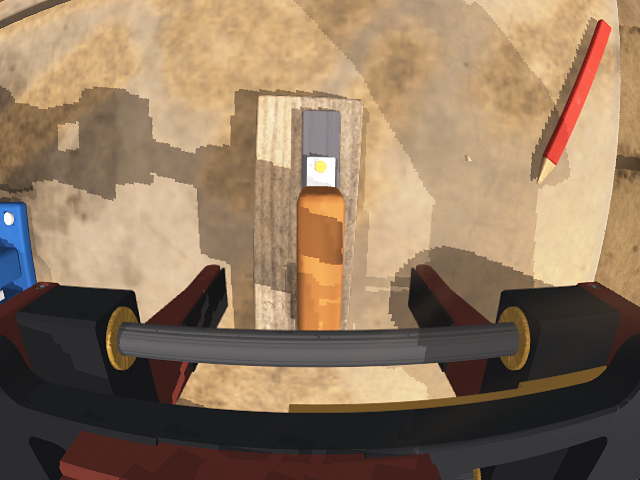

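The wrist view shows the grip centred between the fingers (column 320) and aligned with them. I descend 69 mm and close.

Request:
arm_command([
  [0,0,-0.3,0,0,0],
  [0,0,-0.55,0,0,0],
  [0,0,-0.75,0,0,0],
  [0,0,-0.86,0,0,0],
  [0,0,-0.86,0,0,0],
])

```text
time: 3.62
position: [532.8, 245.5, 52.4]
tcp_rot: [-0.0, -0.007, 1.0, -0.0]
contact_force: [0.0, -0.6, -0.3]
grip_width: 1.0
grasp_force: 0.0
```

Request:
arm_command([
  [0,0,0,0,0,0],
  [0,0,0,0,0,0],
  [0,0,0,0,0,0],
  [0,0,0,0,0,0],
  [0,0,0,0,0,0],
  [0,0,0,0,0,0],
  [0,0,0,0,0,0],
  [0,0,0,0,0,0],
], claw=1)

```text
time: 4.62
position: [533.1, 245.7, 52.9]
tcp_rot: [0.0, -0.007, 1.0, 0.0]
contact_force: [0.1, 1.7, -0.1]
grip_width: 0.293
grasp_force: 30.0
```

Request:
arm_command([
  [0,0,0.1,0,0,0],
  [0,0,0.3,0,0,0],
  [0,0,0.55,0,0,0],
  [0,0,0.75,0,0,0],
  [0,0,0.75,0,0,0],
  [0,0,0.75,0,0,0],
])

```text
time: 5.38
position: [532.8, 245.3, 112.6]
tcp_rot: [-0.0, -0.007, 1.0, -0.0]
contact_force: [-0.4, -0.5, -2.9]
grip_width: 0.295
grasp_force: 30.0
```

Request:
arm_command([
  [0,-0.2,0.25,0,0,0],
  [0,-0.6,0.5,0,0,0],
  [0,-0.99,0.65,0,0,0],
])

```text
time: 5.75
position: [533.4, 164.2, 166.5]
tcp_rot: [0.0, -0.006, 1.0, -0.0]
contact_force: [-0.2, -0.9, -1.7]
grip_width: 0.294
grasp_force: 30.0
```

Request:
arm_command([
  [0,-0.4,0,0,0,0],
  [0,-0.8,0,0,0,0],
  [0,-0.99,0,0,0,-0.03],
])

```text
time: 6.12
position: [533.1, 84.0, 165.6]
tcp_rot: [0.0, 0.007, 1.0, -0.0]
contact_force: [0.2, 0.1, -2.1]
grip_width: 0.295
grasp_force: 30.0
```

Request:
arm_command([
  [0,-0.4,0,0,0,0],
  [0,-0.8,0,0,0,0],
  [0,-0.99,0,0,0,-0.025],
])

```text
time: 6.5
position: [533.0, 6.2, 165.2]
tcp_rot: [0.0, 0.017, 1.0, -0.0]
contact_force: [0.5, -0.2, -1.8]
grip_width: 0.292
grasp_force: 30.0
```

Request:
arm_command([
  [0.1,-0.4,0,0,0,0],
  [0.16,-0.8,0,0,0,0],
  [0.16,-0.99,0,0,0,0],
  [0.16,-0.99,0,0,0,0],
  [0.16,-0.99,0,0,0,0],
  [0.16,-0.99,0,0,0,0],
])

```text
time: 7.25
position: [545.9, -69.8, 164.8]
tcp_rot: [-0.0, 0.014, 1.0, 0.0]
contact_force: [-0.3, -0.1, -2.6]
grip_width: 0.299
grasp_force: 30.0
```

```bash
python3 - <<'E'
from h import *
s=ctrl.read_state();print(s["position"],s["contact_force"],s["ft_torque"],s["joints"])
for c in("top","scene"):
    im,d=ctrl.read_camera(c); cv2.imwrite(f"pics/{c}2.png",cv2.resize(im[200:360,260:420,::-1],None,fx=3.7,fy=3.7))
    W=cloud(c,d)
    for t in("file",):
        for o in ctrl.outline_of(t,c)[:1]:
            p=W[o["pixels"]&(d>0)]; print(c,o["confidence"],cv2.minAreaRect(p[:,:2].astype(np.float32)),np.percentile(p[:,2],[5,50,95]))
            m=o["pixels"]&(d>0);
            q=p[p[:,2]<147]; q=q[q[:,2]>120]
            for lo in range(440,640,20):
                k=q[(q[:,0]>=lo)&(q[:,0]<lo+20)]
                if len(k): print(lo,len(k),np.round(np.median(k,0)))
E
```

```text
[545.90659474 -69.79779995 164.83066031] [-0.33105671 -0.05086281 -2.56935315] [0.04432335 0.00535496 0.02814663] [-0.11266867  0.36647171  0.19340581  1.87548994 -0.08830663  0.90796363
  1.66520868]
scene 0.74 ((533.7545776367188, -30.153717041015625), (171.7030029296875, 163.58790588378906), 15.239830017089844) [134.15495822 145.03080639 185.05973976]
440 10 [459. -76. 136.]
460 79 [471. -74. 136.]
480 82 [490. -74. 139.]
500 61 [507. -80. 140.]
520 31 [530. -83. 137.]
560 19 [572. -84. 138.]
580 34 [591. -84. 139.]
600 43 [611. -84. 137.]
620 39 [628. -82. 136.]
```

View pics/scene2.png

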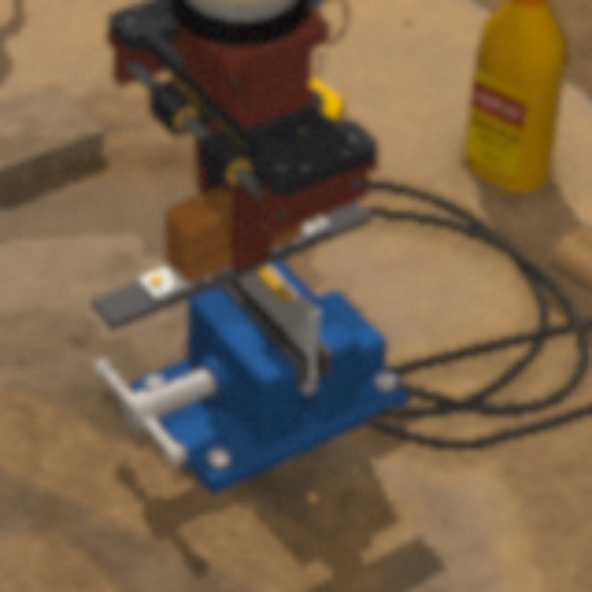

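The file hangs level, its underside at about 131, behind and above the plate. Next I probe downwards.

Request:
arm_command([
  [0,0,-0.06,0,0,0],
  [0,0,-0.12,0,0,0],
  [0,0,-0.17,0,0,0],
  [0,0,-0.19,0,0,0],
  [0,0,-0.19,0,0,0],
  [0,0,-0.19,0,0,0],
])

```text
time: 8.2
position: [546.0, -71.4, 149.8]
tcp_rot: [0.0, 0.015, 1.0, 0.0]
contact_force: [-0.7, 0.1, -1.9]
grip_width: 0.298
grasp_force: 30.0
```

Request:
arm_command([
  [0,0,-0.006,0,0,0],
  [0,0,-0.0125,0,0,0],
  [0,0,-0.0125,0,0,0],
])

```text
time: 8.57
position: [545.9, -71.3, 148.7]
tcp_rot: [0.0, 0.015, 1.0, 0.0]
contact_force: [0.8, 0.2, -2.6]
grip_width: 0.294
grasp_force: 30.0
```

Request:
arm_command([
  [0,0,-0.006,0,0,0],
  [0,0,-0.0125,0,0,0],
  [0,0,-0.0125,0,0,0],
])

```text
time: 8.95
position: [545.9, -71.3, 147.6]
tcp_rot: [-0.0, 0.015, 1.0, 0.0]
contact_force: [0.5, -0.4, -1.7]
grip_width: 0.297
grasp_force: 30.0
```

Request:
arm_command([
  [0,0,-0.006,0,0,0],
  [0,0,-0.0125,0,0,0],
  [0,0,-0.0125,0,0,0],
])

```text
time: 9.32
position: [545.9, -71.4, 146.6]
tcp_rot: [-0.0, 0.015, 1.0, 0.0]
contact_force: [0.0, 0.3, -2.7]
grip_width: 0.294
grasp_force: 30.0
```

No contact yet, with the underside at about 112.7.

Request:
arm_command([
  [0,0,-0.006,0,0,0],
  [0,0,-0.0125,0,0,0],
  [0,0,-0.0125,0,0,0],
])

```text
time: 9.7
position: [545.9, -71.4, 145.6]
tcp_rot: [-0.0, 0.015, 1.0, 0.0]
contact_force: [-0.1, 0.1, -2.3]
grip_width: 0.293
grasp_force: 30.0
```

Request:
arm_command([
  [0,0,-0.006,0,0,0],
  [0,0,-0.0125,0,0,0],
  [0,0,-0.0125,0,0,0],
])

```text
time: 10.07
position: [545.9, -71.4, 144.6]
tcp_rot: [-0.0, 0.015, 1.0, 0.0]
contact_force: [-0.6, 0.3, -2.0]
grip_width: 0.295
grasp_force: 30.0
```

Request:
arm_command([
  [0,0,-0.006,0,0,0],
  [0,0,-0.0125,0,0,0],
  [0,0,-0.0125,0,0,0],
])

```text
time: 10.45
position: [546.1, -71.4, 143.8]
tcp_rot: [0.0, 0.015, 1.0, 0.0]
contact_force: [-0.3, 0.2, -0.4]
grip_width: 0.295
grasp_force: 30.0
```

Request:
arm_command([
  [0,0,-0.006,0,0,0],
  [0,0,-0.0125,0,0,0],
  [0,0,-0.0125,0,0,0],
])

```text
time: 10.82
position: [546.2, -71.4, 143.0]
tcp_rot: [0.0, 0.015, 1.0, 0.0]
contact_force: [-0.6, -0.6, 3.4]
grip_width: 0.296
grasp_force: 30.0
```

Request:
arm_command([
  [0,0,-0.006,0,0,0],
  [0.01,0,-0.012,0,0,0],
  [0.03,0,-0.012,0,0,0],
  [0.06,0,-0.012,0,0,0],
  [0.09,0,-0.012,0,0,0],
  [0.12,0,-0.013,0,0,0],
  [0.15,0,-0.013,0,0,0],
  [0.18,0,-0.013,0,0,0],
])

```text
time: 11.82
position: [559.1, -71.5, 141.8]
tcp_rot: [-0.001, 0.015, 1.0, 0.0]
contact_force: [-5.5, -0.6, 7.8]
grip_width: 0.295
grasp_force: 30.0
```

Request:
arm_command([
  [0.03,0,0,0,0,0],
  [0.06,0,0,0,0,0],
  [0.09,0,0,0,0,0],
  [0.12,0,-0.001,0,0,0],
  [0.15,0,-0.001,0,0,0],
  [0.18,0,-0.001,0,0,0],
  [0.21,0,-0.002,0,0,0],
  [0.24,0,-0.002,0,0,0],
])

```text
time: 12.82
position: [578.1, -71.5, 141.5]
tcp_rot: [-0.001, 0.015, 1.0, 0.0]
contact_force: [-5.0, -0.8, 8.4]
grip_width: 0.293
grasp_force: 30.0
```

Request:
arm_command([
  [0.03,0,0,0,0,0],
  [0.06,0,0,0,0,0],
  [0.09,0,-0.001,0,0,0],
  [0.12,0,-0.001,0,0,0],
  [0.15,-0.005,-0.002,0,0,0],
  [0.18,-0.005,-0.002,0,0,0],
  [0.21,-0.005,-0.002,0,0,0],
  [0.24,-0.005,-0.002,0,0,0],
])

```text
time: 13.82
position: [597.2, -71.8, 141.2]
tcp_rot: [-0.002, 0.015, 1.0, 0.0]
contact_force: [-5.5, -0.3, 7.5]
grip_width: 0.292
grasp_force: 30.0
```

Request:
arm_command([
  [0.03,0,0,0,0,0],
  [0.06,0,0,0,0,0],
  [0.09,0,-0.001,0,0,0],
  [0.12,0,-0.001,0,0,0],
  [0.15,0,-0.001,0,0,0],
])

```text
time: 14.45
position: [609.2, -71.9, 141.1]
tcp_rot: [-0.002, 0.015, 1.0, 0.0]
contact_force: [-4.9, -0.1, 7.9]
grip_width: 0.292
grasp_force: 30.0
```

Request:
arm_command([
  [0.01,0,0.03,0,0,0],
  [0.01,0,0.12,0,0,0],
  [0.01,0,0.25,0,0,0],
  [-0.2,0,0.32,0,0,0],
  [-0.5,0,0.32,0,0,0],
  [-0.81,0,0.32,0,0,0],
  [-0.81,0,0.32,0,0,0],
  [-0.81,0,0.32,0,0,0],
])

```text
time: 15.45
position: [546.1, -71.7, 167.4]
tcp_rot: [0.001, 0.015, 1.0, 0.0]
contact_force: [0.9, -0.0, -2.4]
grip_width: 0.296
grasp_force: 30.0
```

Request:
arm_command([
  [0,0,-0.07,0,0,0],
  [0,0,-0.16,0,0,0],
  [0,0,-0.24,0,0,0],
  [0,0,-0.28,0,0,0],
  [0,0,-0.295,0,0,0],
  [0,0,-0.302,0,0,0],
  [0,0,-0.308,0,0,0],
  [0,0,-0.308,0,0,0],
])

```text
time: 16.45
position: [546.1, -71.8, 142.6]
tcp_rot: [0.0, 0.015, 1.0, 0.0]
contact_force: [-0.5, 0.5, 1.9]
grip_width: 0.294
grasp_force: 30.0
```

Request:
arm_command([
  [0,0,-0.008,0,0,0],
  [0.01,0,-0.015,0,0,0],
  [0.03,0,-0.016,0,0,0],
  [0.06,0,-0.017,0,0,0],
  [0.09,0,-0.017,0,0,0],
  [0.12,0,-0.017,0,0,0],
  [0.15,0,-0.017,0,0,0],
  [0.18,0,-0.017,0,0,0],
])

```text
time: 17.45
position: [559.5, -71.9, 141.1]
tcp_rot: [-0.001, 0.015, 1.0, 0.0]
contact_force: [-5.6, 0.3, 7.6]
grip_width: 0.295
grasp_force: 30.0
```

Request:
arm_command([
  [0.03,0,0,0,0,0],
  [0.06,0,0,0,0,0],
  [0.09,0,0,0,0,0],
  [0.12,0,-0.001,0,0,0],
  [0.15,0,-0.001,0,0,0],
  [0.18,0,-0.001,0,0,0],
  [0.21,0,-0.002,0,0,0],
  [0.24,0,-0.002,0,0,0],
])

```text
time: 18.45
position: [578.6, -71.9, 140.9]
tcp_rot: [-0.001, 0.015, 1.0, 0.0]
contact_force: [-5.8, 0.4, 7.1]
grip_width: 0.292
grasp_force: 30.0
```

Request:
arm_command([
  [0.03,0,-0.001,0,0,0],
  [0.06,0,-0.002,0,0,0],
  [0.09,0,-0.003,0,0,0],
  [0.12,0,-0.003,0,0,0],
  [0.15,0,-0.004,0,0,0],
  [0.18,0,-0.004,0,0,0],
  [0.21,0,-0.004,0,0,0],
  [0.24,0,-0.004,0,0,0],
])

```text
time: 19.45
position: [597.6, -71.9, 140.5]
tcp_rot: [-0.001, 0.015, 1.0, 0.0]
contact_force: [-6.0, 0.2, 8.2]
grip_width: 0.298
grasp_force: 30.0
```

Request:
arm_command([
  [0.03,0,0,0,0,0],
  [0.06,0,0,0,0,0],
  [0.09,0,0,0,0,0],
  [0.12,0,0,0,0,0],
  [0.15,0,0,0,0,0],
])

```text
time: 20.08
position: [609.5, -71.9, 140.4]
tcp_rot: [-0.001, 0.015, 1.0, 0.0]
contact_force: [-4.5, -0.3, 6.5]
grip_width: 0.292
grasp_force: 30.0
```

Request:
arm_command([
  [0.01,0,0.03,0,0,0],
  [0.01,0,0.12,0,0,0],
  [0.01,0,0.25,0,0,0],
  [-0.2,0,0.32,0,0,0],
  [-0.5,0,0.32,0,0,0],
  [-0.81,0,0.32,0,0,0],
  [-0.81,0,0.32,0,0,0],
  [-0.81,0,0.32,0,0,0],
])

```text
time: 21.08
position: [546.2, -71.7, 166.5]
tcp_rot: [0.001, 0.015, 1.0, 0.0]
contact_force: [0.5, 0.1, -2.5]
grip_width: 0.297
grasp_force: 30.0
```

Request:
arm_command([
  [0,0,-0.07,0,0,0],
  [0,0,-0.16,0,0,0],
  [0,0,-0.24,0,0,0],
  [0,0,-0.28,0,0,0],
  [0,0,-0.295,0,0,0],
  [0,0,-0.302,0,0,0],
  [0,0,-0.308,0,0,0],
  [0,0,-0.308,0,0,0],
])

```text
time: 22.08
position: [546.2, -71.8, 141.7]
tcp_rot: [0.0, 0.015, 1.0, 0.0]
contact_force: [-1.7, 0.5, 2.2]
grip_width: 0.297
grasp_force: 30.0
```

Request:
arm_command([
  [0,0,-0.008,0,0,0],
  [0.01,0,-0.015,0,0,0],
  [0.03,0,-0.016,0,0,0],
  [0.06,0,-0.016,0,0,0],
  [0.09,0,-0.016,0,0,0],
  [0.12,0,-0.016,0,0,0],
  [0.15,0,-0.016,0,0,0],
  [0.18,0,-0.016,0,0,0],
])

```text
time: 23.08
position: [559.3, -71.9, 140.3]
tcp_rot: [-0.001, 0.015, 1.0, 0.0]
contact_force: [-6.1, 0.8, 8.0]
grip_width: 0.292
grasp_force: 30.0
```

Request:
arm_command([
  [0.03,0,0,0,0,0],
  [0.06,0,0,0,0,0],
  [0.09,0,0,0,0,0],
  [0.12,0,0,0,0,0],
  [0.15,0,0,0,0,0],
  [0.18,0,0,0,0,0],
  [0.21,0,0,0,0,0],
  [0.24,0,0,0,0,0],
])

```text
time: 24.08
position: [578.4, -71.9, 140.3]
tcp_rot: [-0.001, 0.015, 1.0, 0.0]
contact_force: [-6.6, 0.1, 8.7]
grip_width: 0.294
grasp_force: 30.0
```

Request:
arm_command([
  [0.03,0,0,0,0,0],
  [0.06,0,0,0,0,0],
  [0.09,0,0,0,0,0],
  [0.12,0,0,0,0,0],
  [0.15,0,0,0,0,0],
  [0.18,0,0,0,0,0],
  [0.21,0,0,0,0,0],
  [0.24,0,0,0,0,0],
])

```text
time: 25.08
position: [597.5, -72.0, 140.2]
tcp_rot: [-0.001, 0.015, 1.0, 0.0]
contact_force: [-5.8, -0.6, 9.4]
grip_width: 0.293
grasp_force: 30.0
```

Request:
arm_command([
  [0.03,0,0,0,0,0],
  [0.06,0,0,0,0,0],
  [0.09,0,0,0,0,0],
  [0.12,0,0,0,0,0],
  [0.15,0,0,0,0,0],
])

```text
time: 25.7
position: [609.4, -71.9, 140.2]
tcp_rot: [-0.001, 0.015, 1.0, 0.0]
contact_force: [-5.8, -0.1, 9.3]
grip_width: 0.293
grasp_force: 30.0
```

Request:
arm_command([
  [0.01,0,0.03,0,0,0],
  [0.01,0,0.12,0,0,0],
  [0.01,0,0.25,0,0,0],
  [-0.2,0,0.32,0,0,0],
  [-0.5,0,0.32,0,0,0],
  [-0.81,0,0.32,0,0,0],
  [-0.81,0,0.32,0,0,0],
  [-0.81,0,0.32,0,0,0],
])

```text
time: 26.7
position: [546.2, -71.7, 166.2]
tcp_rot: [0.001, 0.015, 1.0, 0.0]
contact_force: [0.4, -0.6, -3.1]
grip_width: 0.295
grasp_force: 30.0
```

Request:
arm_command([
  [0,0,-0.07,0,0,0],
  [0,0,-0.16,0,0,0],
  [0,0,-0.24,0,0,0],
  [0,0,-0.28,0,0,0],
  [0,0,-0.295,0,0,0],
  [0,0,-0.302,0,0,0],
  [0,0,-0.308,0,0,0],
  [0,0,-0.308,0,0,0],
])

```text
time: 27.7
position: [546.2, -71.8, 141.4]
tcp_rot: [0.0, 0.015, 1.0, 0.0]
contact_force: [-1.3, -0.6, 3.8]
grip_width: 0.293
grasp_force: 30.0
```

A rising force at constant height suggests the burr is home. There is time to spare, so I make a fourth stroke for safety.

Request:
arm_command([
  [0,0,-0.006,0,0,0],
  [0.01,0,-0.012,0,0,0],
  [0.03,0,-0.012,0,0,0],
  [0.06,0,-0.012,0,0,0],
  [0.09,0,-0.012,0,0,0],
  [0.12,0,-0.012,0,0,0],
  [0.15,0,-0.012,0,0,0],
  [0.18,0,-0.012,0,0,0],
])

```text
time: 28.7
position: [559.3, -72.0, 140.3]
tcp_rot: [-0.001, 0.015, 1.0, 0.0]
contact_force: [-6.0, -0.2, 8.9]
grip_width: 0.292
grasp_force: 30.0
```

Request:
arm_command([
  [0.03,0,0,0,0,0],
  [0.06,0,0,0,0,0],
  [0.09,0,0,0,0,0],
  [0.12,0,0,0,0,0],
  [0.15,0,0,0,0,0],
  [0.18,0,0,0,0,0],
  [0.21,0,0,0,0,0],
  [0.24,0,0,0,0,0],
])

```text
time: 29.7
position: [578.3, -72.0, 140.2]
tcp_rot: [-0.001, 0.015, 1.0, 0.0]
contact_force: [-6.4, -0.6, 9.4]
grip_width: 0.296
grasp_force: 30.0
```

Request:
arm_command([
  [0.03,0,0,0,0,0],
  [0.06,0,0,0,0,0],
  [0.09,0,0,0,0,0],
  [0.12,0,0,0,0,0],
  [0.15,0,0,0,0,0],
  [0.18,0,0,0,0,0],
  [0.21,0,0,0,0,0],
  [0.24,0,0,0,0,0],
])

```text
time: 30.7
position: [597.4, -71.9, 140.2]
tcp_rot: [-0.001, 0.015, 1.0, 0.0]
contact_force: [-6.9, 0.1, 8.4]
grip_width: 0.296
grasp_force: 30.0
```

Request:
arm_command([
  [0.01,0,0.03,0,0,0],
  [0.01,0,0.12,0,0,0],
  [0.01,0,0.25,0,0,0],
  [0,0,0.34,0,0,0],
  [0,0,0.34,0,0,0],
])

```text
time: 31.32
position: [599.1, -71.8, 168.1]
tcp_rot: [0.001, 0.015, 1.0, 0.0]
contact_force: [-0.2, 0.6, -2.0]
grip_width: 0.295
grasp_force: 30.0
```

Request:
arm_command([
  [-0.1,0.3,0,0,0,0],
  [-0.15,0.7,0,0,0,0],
  [-0.21,0.965,0,0,0,0],
])

```text
time: 31.7
position: [581.6, 7.2, 167.0]
tcp_rot: [-0.0, 0.014, 1.0, 0.0]
contact_force: [-0.6, 0.5, -2.7]
grip_width: 0.293
grasp_force: 30.0
```

Request:
arm_command([
  [-0.1,0.4,0,0,0,0],
  [-0.15,0.8,0,0,0,0],
  [-0.21,0.965,0,0,0,0],
])

```text
time: 32.08
position: [564.6, 84.8, 167.0]
tcp_rot: [-0.0, 0.014, 1.0, 0.0]
contact_force: [0.2, -1.0, -2.5]
grip_width: 0.296
grasp_force: 30.0
```

Request:
arm_command([
  [-0.1,0.4,0,0,0,0],
  [-0.15,0.8,0,0,0,0],
  [-0.21,0.965,0,0,0,0],
])

```text
time: 32.45
position: [548.0, 161.0, 167.1]
tcp_rot: [-0.0, 0.014, 1.0, 0.0]
contact_force: [0.5, 0.5, -1.5]
grip_width: 0.299
grasp_force: 30.0
```

Request:
arm_command([
  [-0.1,0.4,-0.1,0,0,0],
  [-0.15,0.8,-0.3,0,0,0],
  [-0.22,0.965,-0.6,0,0,0],
  [-0.22,0.965,-0.7,0,0,0],
  [-0.22,0.965,-0.7,0,0,0],
  [-0.22,0.965,-0.7,0,0,0],
])

```text
time: 33.2
position: [531.8, 235.7, 112.1]
tcp_rot: [0.001, 0.016, 1.0, 0.0]
contact_force: [-0.3, 0.3, -2.0]
grip_width: 0.293
grasp_force: 30.0
```

```bash
python3 - <<'E'
from h import *
s=ctrl.read_state();print(s["time"],s["position"],s["contact_force"],s["ft_torque"])
im,d=ctrl.read_camera("scene"); W=cloud("scene",d)
a=cv2.resize(im[170:280,190:330,::-1],(400,314)); b=cv2.resize(im[250:350,280:380,::-1],(314,314)); cv2.imwrite("pics/s3.png",np.hstack([a,b]))
for o in ctrl.outline_of("file","scene")[:1]:
    q=W[o["pixels"]&(d>0)]
    for lo in range(430,640,20):
        k=q[(q[:,0]>=lo)&(q[:,0]<lo+20)&(q[:,2]<100)]
        if len(k): print(lo,len(k),np.round(np.percentile(k[:,2],[10,30,50])))
im,d=ctrl.read_camera("top"); W=cloud("top",d)
for t in("burr",):
    for o in ctrl.outline_of(t,"top")[:1]:
        q=W[o["pixels"]&(d>0)]; print(t,o["confidence"],cv2.minAreaRect(q[:,:2].astype(np.float32)))
E
```

```text
33.2 [531.75738888 235.73062095 112.08939167] [-0.26692728  0.31095012 -2.02916784] [-0.0198294  -0.0024916   0.04794939]
430 19 [80. 82. 84.]
450 55 [81. 83. 84.]
470 63 [80. 83. 86.]
490 67 [81. 85. 88.]
510 40 [81. 84. 86.]
530 9 [64. 81. 82.]
550 42 [81. 84. 86.]
570 48 [81. 85. 87.]
590 43 [80. 82. 83.]
610 27 [80. 81. 83.]
630 1 [2. 2. 2.]
burr 0.64 ((577.174072265625, -71.78106689453125), (45.7122688293457, 5.058516025543213), 88.52420806884766)
```

View pics/s3.png

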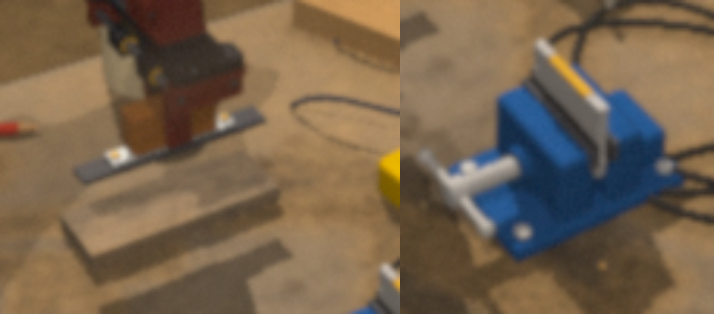

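The right half shows the burr flush in its notch; the left half shows the file level over the board. Now I lay it down.

Request:
arm_command([
  [0,0,-0.2,0,0,0],
  [0,0,-0.4,0,0,0],
  [0,0,-0.6,0,0,0],
  [0,0,-0.68,0,0,0],
  [0,0,-0.71,0,0,0],
  [0,0,-0.71,0,0,0],
  [0,0,-0.71,0,0,0],
])

```text
time: 34.28
position: [531.1, 237.2, 54.9]
tcp_rot: [0.0, 0.015, 1.0, 0.0]
contact_force: [0.1, -0.5, -1.9]
grip_width: 0.293
grasp_force: 30.0
```

Request:
arm_command([
  [0,0,-0.005,0,0,0],
  [0,0,-0.01,0,0,0],
  [0,0,-0.01,0,0,0],
  [0,0,-0.01,0,0,0],
])

```text
time: 34.78
position: [530.7, 237.1, 53.6]
tcp_rot: [-0.0, 0.015, 1.0, 0.0]
contact_force: [-0.4, -1.1, -1.6]
grip_width: 0.294
grasp_force: 30.0
```

Request:
arm_command([
  [0,0,-0.005,0,0,0],
  [0,0,-0.008,0,0,0],
  [0,0,-0.008,0,0,0],
  [0,0,-0.008,0,0,0],
])

```text
time: 35.28
position: [530.7, 237.0, 53.0]
tcp_rot: [0.0, 0.015, 1.0, 0.0]
contact_force: [0.2, -0.1, -1.8]
grip_width: 0.294
grasp_force: 30.0
```

Request:
arm_command([
  [0,0,-0.004,0,0,0],
  [0,0,-0.006,0,0,0],
  [0,0,-0.006,0,0,0],
  [0,0,-0.006,0,0,0],
])

```text
time: 35.78
position: [530.7, 237.1, 52.8]
tcp_rot: [0.0, 0.015, 1.0, 0.0]
contact_force: [-4.4, -1.5, 5.0]
grip_width: 0.298
grasp_force: 30.0
```

The file is on the board; I open the fingers, rise and check.

Request:
arm_command([
  [0,0,0,0,0,0],
  [0,0,0,0,0,0],
  [0,0,0,0,0,0],
  [0,0,0,0,0,0],
  [0,0,0,0,0,0],
  [0,0,0,0,0,0],
  [0,0,0,0,0,0],
], claw=0)

```text
time: 36.65
position: [530.7, 237.0, 52.5]
tcp_rot: [-0.0, 0.015, 1.0, -0.0]
contact_force: [-0.1, -1.1, -0.4]
grip_width: 0.994
grasp_force: 0.0
```

Request:
arm_command([
  [0,0,0.1,0,0,0],
  [0,0,0.3,0,0,0],
  [0,0,0.6,0,0,0],
  [0,0,0.95,0,0,0],
  [0,0,0.95,0,0,0],
  [0,0,0.95,0,0,0],
])

```text
time: 37.4
position: [530.6, 237.1, 128.8]
tcp_rot: [0.0, 0.015, 1.0, 0.0]
contact_force: [-0.2, 1.1, 0.3]
grip_width: 0.997
grasp_force: 0.0
```

Request:
arm_command([
  [-0.3,0,0.4,0,0,0],
  [-0.6,0,0.8,0,0,0],
  [-0.95,0,0.8,0,0,0],
  [-0.95,0,0.8,0,0,0],
  [-0.95,0,0.8,0,0,0],
  [-0.95,0,0.8,0,0,0],
])

```text
time: 38.15
position: [455.4, 236.8, 191.9]
tcp_rot: [-0.0, 0.015, 1.0, -0.0]
contact_force: [-0.2, 0.5, -0.4]
grip_width: 1.0
grasp_force: 0.0
```

```bash
python3 - <<'E'
from h import *
s=ctrl.read_state();print(s["time"],s["position"],s["contact_force"],s["grip_width"])
im,d=ctrl.read_camera("scene"); W=cloud("scene",d)
cv2.imwrite("pics/s4.png",cv2.resize(im[190:350,190:390,::-1],(800,600)))
for o in ctrl.outline_of("file","scene")[:1]:
    q=W[o["pixels"]&(d>0)]; print(cv2.minAreaRect(q[:,:2].astype(np.float32)))
    for lo in range(430,640,20):
        k=q[(q[:,0]>=lo)&(q[:,0]<lo+20)]
        if len(k): print(lo,len(k),np.round(np.percentile(k[:,2],[10,30,50])))
E
```

```text
38.15 [455.384857   236.786683   191.93572764] [-0.21732455  0.51651217 -0.44934082] 0.9999559891986932
((539.7826538085938, 274.72174072265625), (197.10394287109375, 120.981689453125), 1.1379879713058472)
430 28 [21. 22. 24.]
450 56 [21. 23. 24.]
470 69 [22. 24. 28.]
490 201 [25. 40. 54.]
510 159 [23. 40. 54.]
530 166 [25. 41. 56.]
550 148 [24. 41. 58.]
570 69 [20. 25. 29.]
590 58 [18. 22. 23.]
610 44 [-2. 18. 21.]
630 1 [0. 0. 0.]
```

View pics/s4.png

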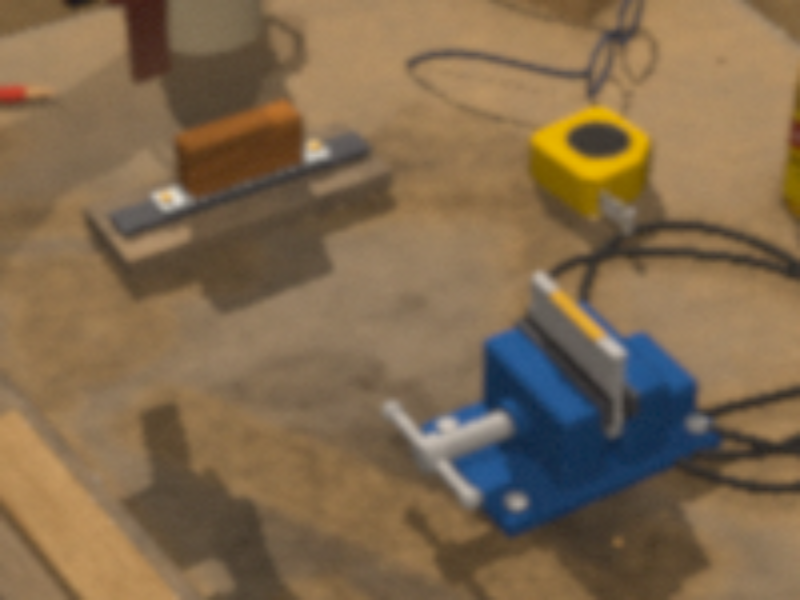

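The file lies flat on the board at about (240, 180) in the picture, the burr is flush at about (580, 315), and the gripper is clear. I hand the job in.

```bash
python3 -c "
from workcell import ctrl
print(ctrl.sign_off())"
```

```text
the job is handed in; nothing more can be done
None
```

I handed the job in at about 38 s; no verdict came back. The burr looks flush in its notch after four forward strokes at about 10 to 12 N, with the file lifted clear on every return, and the file lies flat on the board with the gripper clear.

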